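Third hand at the taping jig

TASK

The yellow carton on the plywood jig is about to be taped shut. Pick up the blue scraper block and with it sweep the three orange chips off the board onto the table, then with the same block push the carton flat and squarely, about centred, against the sprung fence until the fence's pointers stand in the green fields, never touching the red. Use only the block on chips and carton, not the fingers; leave the other things alone, and finish while still gripping the block and holding the carton pressed like that.

Things in the scene. Friction and masses are not known exactly. Their poses are not given: they have to be found in the camera images.
- jig: Taping jig, fixed: plywood board 280 (x) x 220 (y) x 18 mm, top at z = 18 mm. Origin at table height; in its frame the board spans x -130..+150, y -110..+110 mm. +x points to the fence (away from the robot), +y left. Dark spring block along the rear edge. Scale strips lie flush on the board past both fence ends (y = +-98 mm): white, green, then red to the rear.
- fence (a joint): Travel of the sprung fence along the jig's +x, 0 to 0.045 m; 0 is out (at rest). The pushing force on it is 300 N/m x (travel + 0.010 m), 3 N before it starts to move. Its two black pointers show the travel: white field 0 to 0.014, green field 0.014 to 0.028 (7 to 11 N), red field beyond 0.028.
- fence_face (a point): Middle of the fence's front face, 38 mm above the table; moves with the fence. At rest it is at x = +70 mm, y = 0 in the jig's frame; axes as the jig's. The fence is an aluminium bar with a black face 172 mm long (y), its top 56 mm above the table.
- carton: Closed yellow carton, 55 (x) x 150 (y) x 40 (z) mm, about 0.2 kg, loose on the board in front of the fence, roughly parallel to it and 90 to 105 mm clear of it. Origin: centre of its underside, z up.
- chip0: Loose orange plastic chip, 16x12x8 mm, 12 g, lying on the board in the lane between carton and fence. Origin: its centre.
- chip1: Orange chip as chip0, 19x12x8 mm.
- chip2: Orange chip as chip0, 14x12x8 mm.
- block: Blue scraper and push block, 0.18 kg, standing on the table left of the jig. Foot 30 (x) x 70 (y) x 34 (z) mm, black rubber on its broad faces (+x, -x), which sweep and push; above it a grip rib 18 (x) x 60 (y) mm up to z = 88 mm. Origin: centre of underside. Grip the rib across its 18 mm, 72 mm above the underside, so the fingers pass over carton and fence.
- red_jar: Bystander: round red jar, 72 mm across, 45 mm high, at the left. Origin: centre of its underside.
- phone: Bystander: phone lying flat, 160x77x10 mm, near the front edge. Origin: centre of its underside.

How it is judged:
By the outcome, as a careful person would: the job done as asked, in the order asked, and still so for the second after the job is handed in, while the arm keeps its last pose, push and grip.
It also fails if it takes over 51 s, if anything falls off the work surface, if the arm or the gripper's body presses on something with over 40 N, if the wrist force passes 120 N, or if a joint passes its speed limit or range.

ROBOT

A 6-joint arm with a two-finger parallel gripper is mounted at the origin on a cart in front of the work surface, level with it; the furniture and walls round the work are solid. World frame = base frame: x ahead of the robot, y to its left, z up, the work surface at z = 0. Lengths are in m, angles in rad, forces in N, time in s.
With the tool pointing down it reaches from about 0.375 to 0.9 m from the base axis. Payload 3.1 kg.
Tool frame: the origin (TCP) lies where the fingers leave the gripper's body, on its centre line; the fingertips stand 73 mm ahead of it and the grasp point (between the pads) lies 54 mm ahead of it; z points along the fingers, y is the line along which they close (so a half turn about z gives the same grasp; the last joint's range is limited). The gripper opens to 85 mm and grips with 20 to 120 N. Pads are 22 mm wide; open, the fingers measure 114 mm over their backs; the gripper's body (76 mm by 85 mm) begins 54 mm behind the grasp point. The pads swing forward as they close: fully open they stand 13 mm farther back than shut.
Start: joints at [1.117, 0.527, 1.433, -0, 1.181, -0.178], TCP at [0.17, 0.601, 0.304] pointing down, gripper open.
Joint ranges: [-3.08, 3.08], [-0.75, 2.2], [0.22, 2.44], [-1.43, 4.57], [0, 2.65], [-2.85, 2.85]. Speed limits (rad/s): [2.79, 2.79, 3.14, 3.14, 3.14, 3.14].

INTERFACE

Orientations are given as a unit quaternion [x, y, z, w].
In Python, from station import manip gives the robot as it stands.
- The arm moves only by the shell command python3 -m crank 'ROWS' [FORCE]. ROWS is JSON, a list of rows, each an object with "dp": the shift along the tool's x, y, z normalised to -1 to 1, where 1 is 50 cm, a list of three; "delta_rot": the turn, a rotation vector about the tool's x, y, z normalised to -1 to 1, where 1 is 2 pi rad, a list of three; "fingers": the opening, from -1 (shut) to 1 (fully open). A call has 1 to 12 rows; each row shifts and turns the commanded pose from where the row before left it, along the tool's axes as they then stand; what a row does not reach is not made up. A row lasts 1/12 s, in which the tool goes at most 41.7 mm and 7.16 degrees, less where a joint would pass 70% of its speed; a pose out of reach is approached as far as the arm can. A call with a number of a shift or a turn outside -1 to 1 is refused whole. A call with a gripper value outside its range is refused whole. The fingers move at their own pace and stop on an object; FORCE is the grip in N (left out, the last holds). Time passes only in rows, so rows that do not move let the fingers close. It gives the time, the measured TCP pose, the force, the opening and the grip force at its end, in the units of the state.
- manip.sense(): the state, without advancing time (a new reading comes with each control period).
- manip.snapshot(name): name is "side" or "top"; returns (picture, depth): 384x512x3 uint8, red, green, blue; 384x512 float32, m along the optical axis (not along the pixel's ray), 0 where there is no reading.
- manip.camera_model(name): a dict with "fx", "fy", "cx", "cy" (pixels), "origin" and "attitude" of the camera in the world. Camera axes: x right, y up, looking along -z (the intrinsics and any distortion apply to the point x, -y, -z); pixel columns grow to the right and rows downward; lengths in m; the calibration is good to about 2 mm. A picture is of the moment at which its call begins. camera_model takes no time and is no camera call.
- manip.sign_off(): hands the job in; it is judged then, once.
The state is a dict: "t": time; "q": joint angles; "qd": joint speeds; "tau": joint torques, N m; "tcp_pos": TCP position; "tool_rot": TCP orientation; "force": force on the tool from outside, world axes, zero at the start; "ft_torque": the same for the moment, N m; "finger_gap": opening from 0.0 (shut) to 1.0 (fully open); "gripper_force": force on a finger pad.
Only numpy, scipy, OpenCV 4.12 (cv2) and the standard library are available. Lean on these libraries where they do the work, as an engineer would, in place of code of your own. Each camera call takes 0.05 s, during which the arm holds its last target. There are 200 camera calls.

## Working session

There is one attempt and no reset: what is moved stays moved. The work goes in short steps, Python scripts to look and compute and a shell command to move; the robot and the scene stay as the last step left them, time stands still between calls to the robot, and variables do not carry over. Pictures are saved under pics/ and viewed, at most 10 in all, crops included, and the job is handed in when it is done.

```bash
ls; mkdir -p pics
cat > h.py <<'E'
import numpy as np, cv2
from scipy.spatial.transform import Rotation as R
from station import manip
def cloud(name):
    im,d=manip.snapshot(name); c=manip.camera_model(name)
    v,u=np.mgrid[0:384,0:512]
    a=c["attitude"]; a=np.array(a)
    M=a if a.shape==(3,3) else R.from_quat(a).as_matrix()
    P=np.stack([(u-c["cx"])/c["fx"]*d,-(v-c["cy"])/c["fy"]*d,-d],-1)@M.T+np.array(c["origin"])
    P[d==0]=np.nan
    return im,P
def save(im,n): cv2.imwrite("pics/"+n,im[:,:,::-1])
E
python3 - <<'E'
from h import *
for n in("top","side"):
    print(manip.camera_model(n)); im,P=cloud(n); save(im,n+"0.png"); np.savez("pics/"+n+"0.npz",im=im,P=P)
s=manip.sense();print(s)
E
```

```text
pics
{'fx': 482.9556410790693, 'fy': 482.9556410790693, 'cx': 257.4194029769147, 'cy': 192.41673866386816, 'origin': array([0.2689055 , 0.31461044, 1.25349037]), 'attitude': array([-0.07647976,  0.07560838,  0.70358084, -0.70243022])}
{'fx': 395.4071356118572, 'fy': 395.4071356118572, 'cx': 255.6270315786138, 'cy': 186.41650624686235, 'origin': array([ 0.33069897, -0.44200111,  0.400235  ]), 'attitude': array([ 0.550695  , -0.04815614, -0.09648429,  0.82771178])}
{'t': 0.1, 'q': array([ 1.11648049e+00,  5.28410120e-01,  1.43378523e+00, -2.76588580e-06,
        1.18141635e+00, -1.78522544e-01]), 'qd': array([-0.00117262, -0.00199437, -0.00524132, -0.00279583,  0.00264588,
        0.00074387]), 'tau': array([-2.35379857e-04, -4.43306351e+01, -1.78586769e+01, -1.93041260e-04,
        3.97168231e-03,  9.40396689e-06]), 'tcp_pos': array([0.16995193, 0.60091853, 0.30300513]), 'tool_rot': array([ 1.37459440e-01,  9.90506882e-01, -9.59803613e-04, -3.12913245e-04]), 'force': array([-0.31443139,  0.45846317, -0.4902617 ]), 'ft_torque': array([-0.0301136 ,  0.05079654,  0.00033147]), 'gripper_force': 0.0, 'finger_gap': 0.9977971285630223}
```

View pics/top0.png

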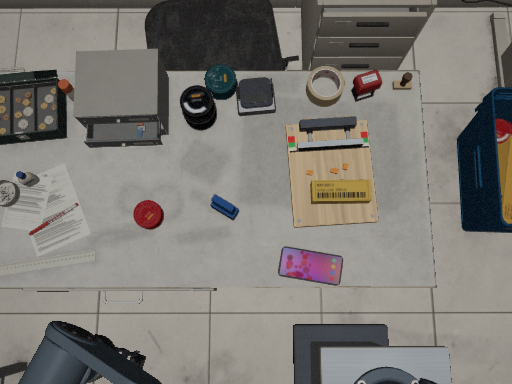

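View pics/side0.png

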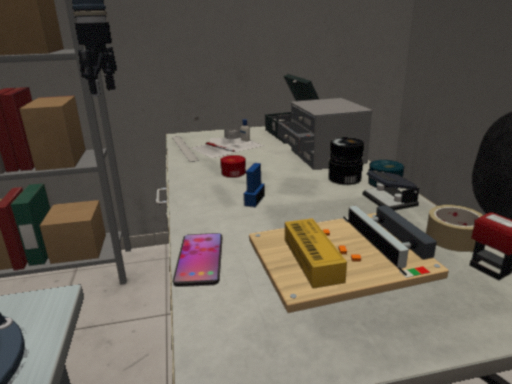

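The top view shows the block at (225,206), the carton at (340,191), chips near (306,171), (334,171) and (345,166), the fence along row ~143, the jar at (148,214) and the phone at (311,265). The side view shows the same layout. Next I'll measure.

```bash
cat > m.py <<'E'
from h import *
def rect(pts):
    (c,s,a)=cv2.minAreaRect((pts*1000).astype(np.float32)); 
    return np.round(c,1),np.round(s,1),round(a,1)
def inplane(m,n,z):
    # pixel mask -> world points on plane z (calibration ray)
    c=manip.camera_model(n);M=R.from_quat(c["attitude"]).as_matrix();v,u=np.nonzero(m)
    r=np.stack([(u-c["cx"])/c["fx"],-(v-c["cy"])/c["fy"],-np.ones(len(u))],-1)@M.T
    o=np.array(c["origin"]);return (o+r*((z-o[2])/r[:,2])[:,None])[:,:2]
def comps(m,mn=6):
    k,l,s,c=cv2.connectedComponentsWithStats(m.astype(np.uint8));
    return [l==i for i in range(1,k) if s[i,4]>=mn]
E
python3 - <<'E'
from m import *
for n in("top","side"):
    z=np.load(f"pics/{n}0.npz");im,P=z["im"],z["P"]
    H=cv2.cvtColor(im,cv2.COLOR_RGB2HSV).astype(int);h,s,v=H[...,0],H[...,1],H[...,2]
    X,Y,Z=P[...,0],P[...,1],P[...,2]
    near=(X>.35)&(X<1)&(Y>-.2)&(Y<.7)&(Z<.12)&(Z>-.02)
    print(n)
    for nm,m in dict(orange=near&(h>5)&(h<=16)&(s>190)&(v>150),yellow=near&(h>18)&(h<32)&(s>170)&(v>90),blue=near&(h>100)&(h<125)&(s>150),
        green=near&(h>45)&(h<80)&(s>120),red=near&((h<5)|(h>172))&(s>150),board=near&(h>10)&(h<26)&(s>50)&(s<150)&(v>120)).items():
        for q in comps(m,200 if nm=="board" else 5):
            p=P[q];print(nm,q.sum(),"med",np.round(np.nanmedian(p,0)*1000,1),"zmax",np.round(np.nanpercentile(p[:,2],[5,95])*1000,1),"rect",rect(p[:,:2]), "px",np.round(np.argwhere(q).mean(0)[::-1],1))
E
```

```text
top
blue 318 med [492.7 400.3  83.6] zmax [31.7 91.4] rect (array([497.9, 401.3]), array([69.4, 28.7]), 58.5) px [223.7 206.3]
green 13 med [682.5  26.8  19.1] zmax [17.1 23.1] rect (array([684.2,  26.7]), array([8.8, 8.1]), 4.4) px [365.2 139.5]
green 20 med [669.7 225.9  19.1] zmax [16.5 21.6] rect (array([670.8, 224.8]), array([ 8.6, 13.4]), 0.7) px [291.  144.4]
red 329 med [811.5  33.9  88.8] zmax [58.7 96.6] rect (array([822.3,  27.7]), array([41. , 61.7]), 17.3) px [366.1  83.8]
red 34 med [698.1  31.4  19.3] zmax [15.6 22.6] rect (array([698.4,  30. ]), array([14.6, 16.4]), 3.5) px [363.6 134.3]
red 36 med [685.7 225.7  19.6] zmax [15.8 22.8] rect (array([686.6, 225.9]), array([13.8, 16.6]), 2.1) px [291.  138.9]
red 615 med [477.8 594.8  44.9] zmax [35.4 49.1] rect (array([478.6, 595.5]), array([70. , 68.6]), 67.7) px [147.9 214.2]
red 12 med [372.9 195.5   9.2] zmax [ 5.9 11.5] rect (array([372.9, 195.5]), array([7.2, 7.6]), 43.5) px [304.5 256.5]
board 270 med [830.6 133.6  49. ] zmax [44.6 52.8] rect (array([834.8, 133. ]), array([97.5, 98.1]), 71.2) px [325.3  83.3]
boar
[... 1748 characters left out ...]
0.2] zmax [ 9.5 10.7] rect (array([353.2, 235.2]), array([3.2, 4. ]), 82.0) px [198.  239.5]
red 9 med [359.1 197.    9.9] zmax [ 9.4 10.7] rect (array([358.6, 196.7]), array([4.8, 7.5]), 64.5) px [202.8 249.4]
red 7 med [373.9 195.4  10.1] zmax [ 9.7 11.3] rect (array([373.6, 195.4]), array([5. , 5.1]), 62.7) px [210.7 248.6]
red 45 med [698.8  28.1  19.5] zmax [18.4 20.8] rect (array([699.2,  28.1]), array([12.8, 14.1]), 6.1) px [422.2 269.7]
board 295 med [820.5 140.7  48.3] zmax [47.  49.3] rect (array([859.6, 168.2]), array([189.3,  90.4]), 52.5) px [451.2 215.7]
board 6202 med [586.5  69.8  18.5] zmax [17.1 19.8] rect (array([604.9, 149.4]), array([301.9, 279. ]), 3.6) px [333.3 263.1]
```

```bash
python3 - <<'E'
from m import *
def fit(p,n): print(n,len(p),rect(p))
for n in("top","side"):
    z=np.load(f"pics/{n}0.npz");im,P=z["im"],z["P"]
    H=cv2.cvtColor(im,cv2.COLOR_RGB2HSV).astype(int);h,s,v=H[...,0],H[...,1],H[...,2]
    X,Y,Z=P[...,0],P[...,1],P[...,2]
    box=(X>.42)&(X<.76)&(Y>-.03)&(Y<.28)
    m=box&(Z>.011)&(Z<.026)
    m=max(comps(m,50),key=lambda q:q.sum()) if n=="side" else m
    fit(P[m][:,:2],n+" board")
    # edges: by jig frame yaw .06, extents by percentile
    c,sn=np.cos(.06),np.sin(.06); a=P[m][:,:2]@np.array([[c,-sn],[sn,c]])
    print(np.round(np.percentile(a,[0,.3,1,99,99.7,100],axis=0)*1000,1).tolist())
    carton=box&(Z>.052)&(Z<.066)&(X<.6); fit(P[carton][:,:2],n+" carton top")
    q=P[carton][:,:2]
    fence=box&(Z>.05)&(Z<.062)&(X>.63)&(X<.685); fit(P[fence][:,:2],n+" fence top")
    b=(h>95)&(h<130)&(s>120)&(X>.42)&(X<.58)&(Y>.33)&(Y<.46)
    fit(P[b&(Z>.078)&(Z<.1)][:,:2],n+" rib top")
    t=P[b&(Z>.078)&(Z<.1)][:,:2];u,sv,vt=np.linalg.svd(t-t.mean(0),full_matrices=False);print("rib axis",np.degrees(np.arctan2(vt[0,1],vt[0,0])),t.mean(0))
    fit(P[b&(Z>.02)&(Z<.045)][:,:2],n+" foot")
    o=box&(h>3)&(h<=17)&(s>150)&(X>.565)&(X<.64)
    for q in comps(o,5):
        print("chip",q.sum(),rect(inplane(q,n,.026)))
E
python3 - <<'E'
import cv2
im=cv2.imread("pics/top0.png")[110:235,275:390]
cv2.imwrite("pics/crop.png",cv2.resize(im,None,fx=4.5,fy=4.5,interpolation=cv2.INTER_CUBIC))
E
```

```text
top board 5895 (array([595. , 121.5]), array([280.8, 221.2]), 3.7)
[[460.8, -25.5], [461.7, -23.2], [462.6, -22.1], [734.0, 194.7], [738.5, 195.7], [741.6, 196.6]]
top carton top 1268 (array([536.2, 103.3]), array([ 56.4, 150.4]), 0.9)
top fence top 446 (array([662.4, 125.5]), array([ 19.7, 171. ]), 3.5)
top rib top 173 (array([497.5, 401.8]), array([59.2, 17. ]), 58.1)
rib axis -121.04569656268768 [0.49703889 0.4009018 ]
top foot 108 (array([489.2, 403.8]), array([70.4, 28.3]), 77.1)
chip 23 (array([608.6,  85.9]), array([10.1, 15.9]), 74.2)
chip 29 (array([597.4, 114.6]), array([15.8, 11. ]), 88.0)
chip 23 (array([592.2, 180.4]), array([10.5, 11. ]), 88.7)
side board 7265 (array([595.1, 119.5]), array([279.7, 222.4]), 3.7)
[[461.4, -28.0], [461.8, -26.8], [462.2, -26.4], [733.6, 188.1], [738.4, 190.6], [741.4, 194.9]]
side carton top 1751 (array([537., 101.]), array([ 56.4, 152. ]), 0.5)
side fence top 621 (array([662.1, 123. ]), array([ 18.9, 172.9]), 3.4)
side rib top 95 (array([499.2, 392.8]), array([51.6, 13.4]), 56.8)
rib axis -124.74386267841321 [0.49746753 0.38814994]
side foot 176 (array([501. , 393.2]), array([65.1, 26.5]), 54.4)
chip 34 (array([591.4, 173.1]), array([22.9, 11.3]), 75.0)
chip 60 (array([596.4, 109.5]), array([27., 12.]), 66.7)
chip 63 (array([607.8,  80.4]), array([18.3, 16.3]), 75.3)
```

View pics/crop.png

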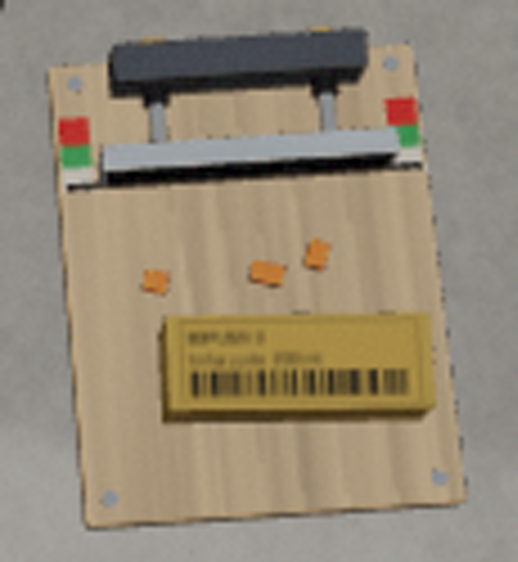

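```bash
cat > go.py <<'E'
# usage: go.py x y z(mm) toolY_deg [jig]: remaining shift in tool axes (dp units) and turn (delta_rot z units)
import sys,numpy as np
from h import manip,R
J=np.array([585.0,120.1]);A=np.radians(3.6);C=np.array([[np.cos(A),-np.sin(A)],[np.sin(A),np.cos(A)]])
s=manip.sense();M=R.from_quat(s["tool_rot"]).as_matrix();p=s["tcp_pos"]*1000
yaw=np.degrees(np.arctan2(M[1,1],M[0,1]))
print("t",round(s["t"],2),"tcp",np.round(p,1),"jig",np.round(C.T@(p[:2]-J),1),"toolY",round(yaw,2),"tilt",np.round(M[:,2],4),"F",np.round(s["force"],1),"gap",round(s["finger_gap"]*85,1),"grip",round(s["gripper_force"]),"q",np.round(s["q"],2))
if len(sys.argv)>4:
    x,y,z,w=map(float,sys.argv[1:5])
    if len(sys.argv)>5: x,y=C@[x,y]+J; w+=3.6
    d=M.T@(np.array([x,y,z])-p); print("dp total",np.round(d/500,4),"mm",np.round(d,1),"turn",round(-(w-yaw)/360,5))
E
python3 go.py 498 400.5 180 148.5
F='{"dp":[-0.074,-0.0207,0],"delta_rot":[0,0,0],"fingers":1}'
python3 -m crank '[{"dp":[-0.074,-0.0207,0],"delta_rot":[0,0,0],"fingers":1},{"dp":[-0.074,-0.0207,0],"delta_rot":[0,0,0],"fingers":1},{"dp":[-0.074,-0.0207,0],"delta_rot":[0,0,0],"fingers":1},{"dp":[-0.074,-0.0207,0],"delta_rot":[0,0,0],"fingers":1},{"dp":[-0.074,-0.0207,0],"delta_rot":[0,0,0],"fingers":1},{"dp":[-0.074,-0.0207,0],"delta_rot":[0,0,0],"fingers":1},{"dp":[-0.074,-0.0207,0],"delta_rot":[0,0,0],"fingers":1},{"dp":[-0.074,-0.0207,0],"delta_rot":[0,0,0],"fingers":1},{"dp":[-0.074,-0.0207,0],"delta_rot":[0,0,0],"fingers":1},{"dp":[-0.074,-0.0207,0],"delta_rot":[0,0,0],"fingers":1}]'
python3 go.py 498 400.5 180 148.5
```

```text
t 0.1 tcp [170.  600.9 303. ] jig [-384.   505.9] toolY 74.2 tilt [-9.0e-04 -1.8e-03 -1.0e+00] F [-0.3  0.5 -0.5] gap 84.8 grip 0 q [ 1.12  0.53  1.43 -0.    1.18 -0.18]
dp total [-0.7405 -0.2065  0.2462] mm [-370.3 -103.3  123.1] turn -0.20639
t: 0.93
tcp_pos: [0.4992, 0.3996, 0.3034]
tool_rot: [0.138, 0.99, -0.0, -0.0]
force: [0.3, 1.3, -0.1]
finger_gap: 1.001
gripper_force: 0.0
t 0.93 tcp [499.2 399.6 303.4] jig [-68.1 284.4] toolY 74.19 tilt [-1.e-03 -5.e-04 -1.e+00] F [ 0.3  1.3 -0.1] gap 85.1 grip 0 q [ 0.5   0.55  1.39  0.    1.2  -0.79]
dp total [0.0025 0.0012 0.2468] mm [  1.3   0.6 123.4] turn -0.20642
```

```bash
python3 -m crank '[{"dp":[0,0,0.0224],"delta_rot":[0,0,-0.01877],"fingers":1},{"dp":[0,0,0.0224],"delta_rot":[0,0,-0.01877],"fingers":1},{"dp":[0,0,0.0224],"delta_rot":[0,0,-0.01877],"fingers":1},{"dp":[0,0,0.0224],"delta_rot":[0,0,-0.01877],"fingers":1},{"dp":[0,0,0.0224],"delta_rot":[0,0,-0.01877],"fingers":1},{"dp":[0,0,0.0224],"delta_rot":[0,0,-0.01877],"fingers":1},{"dp":[0,0,0.0224],"delta_rot":[0,0,-0.01877],"fingers":1},{"dp":[0,0,0.0224],"delta_rot":[0,0,-0.01877],"fingers":1},{"dp":[0,0,0.0224],"delta_rot":[0,0,-0.01877],"fingers":1},{"dp":[0,0,0.0224],"delta_rot":[0,0,-0.01877],"fingers":1},{"dp":[0,0,0.0224],"delta_rot":[0,0,-0.01877],"fingers":1},{"dp":[0,0,0],"delta_rot":[0,0,0],"fingers":1}]' >/dev/null
python3 go.py 498 400.5 126 148.5
```

```text
t 1.93 tcp [496.5 400.2 177.8] jig [-70.7 285.1] toolY 148.63 tilt [-0.0052 -0.0029 -1.    ] F [ 0.2  0.1 -0.1] gap 85.4 grip 0 q [ 0.5   0.7   1.5  -0.    0.95 -2.09]
dp total [-0.0027 -0.0025  0.1037] mm [-1.3 -1.2 51.8] turn 0.00037
```

```bash
python3 -m crank '[{"dp":[-0.0007,-0.0006,0.0259],"delta_rot":[0,0,0],"fingers":1},{"dp":[-0.0007,-0.0006,0.0259],"delta_rot":[0,0,0],"fingers":1},{"dp":[-0.0007,-0.0006,0.0259],"delta_rot":[0,0,0],"fingers":1},{"dp":[-0.0006,-0.0006,0.026],"delta_rot":[0,0,0],"fingers":1},{"dp":[0,0,0],"delta_rot":[0,0,0],"fingers":1}]' >/dev/null
python3 go.py 498 400.5 126 148.5
python3 -m crank '[{"dp":[0,0,0],"delta_rot":[0,0,0],"fingers":-1},{"dp":[0,0,0],"delta_rot":[0,0,0],"fingers":-1},{"dp":[0,0,0],"delta_rot":[0,0,0],"fingers":-1},{"dp":[0,0,0],"delta_rot":[0,0,0],"fingers":-1},{"dp":[0,0,0],"delta_rot":[0,0,0],"fingers":-1},{"dp":[0,0,0],"delta_rot":[0,0,0],"fingers":-1},{"dp":[0,0,0],"delta_rot":[0,0,0],"fingers":-1},{"dp":[0,0,0],"delta_rot":[0,0,0],"fingers":-1},{"dp":[0,0,0],"delta_rot":[0,0,0],"fingers":-1}]' 80 >/dev/null
python3 go.py 498 400.5 126 148.5
```

```text
t 2.35 tcp [498.2 400.6 125.3] jig [-69.  285.4] toolY 148.48 tilt [-0.0052 -0.0029 -1.    ] F [-0.1  0.8  0.2] gap 85.0 grip 0 q [ 0.5   0.78  1.52 -0.    0.86 -2.09]
dp total [ 0.0004  0.0002 -0.0013] mm [ 0.2  0.1 -0.6] turn -5e-05
t 3.1 tcp [500.1 401.9 129.7] jig [-67.1 286.6] toolY 148.53 tilt [ 1.3e-03  9.0e-04 -1.0e+00] F [-0.6 -0.   5.6] gap 16.6 grip 79 q [ 0.5   0.77  1.51  0.    0.86 -2.09]
dp total [0.0045 0.0021 0.0074] mm [2.3 1.  3.7] turn 7e-05
```

```bash
python3 -m crank '[{"dp":[0,0,-0.03],"delta_rot":[0,0,0],"fingers":-1},{"dp":[0,0,-0.05],"delta_rot":[0,0,0],"fingers":-1},{"dp":[0,0,-0.05],"delta_rot":[0,0,0],"fingers":-1},{"dp":[0,0,0],"delta_rot":[0,0,0.0191],"fingers":-1},{"dp":[0,0,0],"delta_rot":[0,0,0.0191],"fingers":-1},{"dp":[0,0,0],"delta_rot":[0,0,0.0191],"fingers":-1},{"dp":[0,0,0],"delta_rot":[0,0,0.0191],"fingers":-1},{"dp":[0,0,0],"delta_rot":[0,0,0.0191],"fingers":-1},{"dp":[0,0,0],"delta_rot":[0,0,0.0191],"fingers":-1},{"dp":[0,0,0],"delta_rot":[0,0,0.0191],"fingers":-1},{"dp":[0,0,0],"delta_rot":[0,0,0.0191],"fingers":-1},{"dp":[0,0,0],"delta_rot":[0,0,0],"fingers":-1}]' >/dev/null
python3 go.py 24 115 195 90 jig
python3 - <<'E'
from h import *
im,P=cloud("side");save(cv2.resize(im,None,fx=1.5,fy=1.5),"side1.png")
E
```

```text
t 4.1 tcp [499.2 401.1 192.8] jig [-68.  285.8] toolY 93.41 tilt [-0.0019 -0.0012 -1.    ] F [ 0.1  0.1 -1.7] gap 16.8 grip 78 q [ 0.5   0.68  1.48 -0.    0.98 -1.13]
dp total [-0.1852 -0.3411 -0.0044] mm [ -92.6 -170.5   -2.2] turn -0.00054
```

View pics/side1.png

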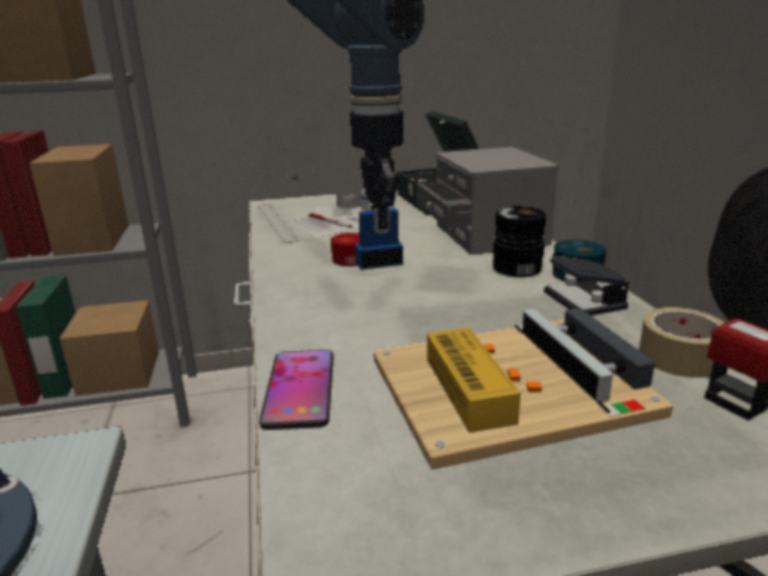

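The block is upright in the gripper at (380,240), and the chips and carton haven't moved. Next I'll go to the lane entry.

```bash
python3 -m crank '[{"dp":[-0.0309,-0.0569,0],"delta_rot":[0,0,0],"fingers":-1},{"dp":[-0.0309,-0.0569,0],"delta_rot":[0,0,0],"fingers":-1},{"dp":[-0.0309,-0.0569,0],"delta_rot":[0,0,0],"fingers":-1},{"dp":[-0.0309,-0.0569,0],"delta_rot":[0,0,0],"fingers":-1},{"dp":[-0.0309,-0.0569,0],"delta_rot":[0,0,0],"fingers":-1},{"dp":[-0.0309,-0.0569,0],"delta_rot":[0,0,-0.0005],"fingers":-1},{"dp":[0,0,0.03],"delta_rot":[0,0,0],"fingers":-1},{"dp":[0,0,0.03],"delta_rot":[0,0,0],"fingers":-1},{"dp":[0,0,0],"delta_rot":[0,0,0],"fingers":-1},{"dp":[0,0,0],"delta_rot":[0,0,0],"fingers":-1}]' >/dev/null
python3 go.py 24 95 151 90 jig
python3 - <<'E'
from m import *
J=np.array([.585,.1201]);A=np.radians(3.6);C=np.array([[np.cos(A),-np.sin(A)],[np.sin(A),np.cos(A)]])
for n in("side","top"):
    im,P=cloud(n)
    H=cv2.cvtColor(im,cv2.COLOR_RGB2HSV).astype(int);h,s=H[...,0],H[...,1]
    b=(h>95)&(h<130)&(s>120)&(P[...,0]>.5)&(P[...,0]<.7)&(P[...,1]>.18)&(P[...,1]<.32)
    p=P[b]; q=(p[:,:2]-J)@C*1000; z=p[:,2]*1000
    print(n,len(p),"z",np.percentile(z,[0,1,3,97,100]).round(1),"jx",np.percentile(q[:,0],[0,1,99,100]).round(1),"jy",np.percentile(q[:,1],[0,1,99,100]).round(1))
    for k in range(25,130,8):
        w=(z>k)&(z<k+8)
        if w.sum()>8: print(k,w.sum(),q[w].mean(0).round(1),q[w].min(0).round(1),q[w].max(0).round(1))
E
```

```text
t 4.98 tcp [601.8 236.5 162.6] jig [ 24.1 115.1] toolY 93.79 tilt [-3.4e-03 -7.0e-04 -1.0e+00] F [-0.2 -0.3 -2. ] gap 16.6 grip 78 q [ 0.2   0.73  1.48 -0.    0.93 -1.44]
dp total [ 0.0002 -0.0402  0.0233] mm [  0.1 -20.1  11.6] turn 0.00054
side 790 z [ 32.9  41.9  47.3 139.2 261.1] jx [-13.1 -12.7  52.3  69.9] jy [ 59.9  73.5 119.5 125.1]
41 23 [ -3.8 102.4] [-12.6  70.6] [ 69.9 116.7]
49 22 [ -8.7 104.9] [-13.   97.3] [ 50.8 116.8]
57 64 [ 10.7 101.8] [-13.1  97.4] [ 54.2 117.3]
65 166 [ 16.8 104.6] [-12.5  97.1] [ 53.9 122.3]
73 99 [ 19.4 106.2] [ -7.9 103.2] [ 48.  112.9]
81 87 [ 17.5 105.9] [ -7.8 103.1] [ 46.9 111.2]
89 57 [ 11.6 105.9] [ -8.  103.9] [ 49.1 110.7]
97 60 [ 17.1 106. ] [-7.9 94.5] [ 50.9 110.9]
105 67 [ 15.4 106.4] [ -7.4 103.4] [ 50.8 111.8]
113 78 [ 17.5 107.4] [-7.3 98.2] [ 51.3 125.1]
121 31 [ 13.4 111.4] [-6.2 93.5] [ 49.8 122.4]
top 6 z [50.9 51.2 51.8 70.  70.3] jx [-12.3 -12.3  -5.8  -5.5] jy [128.6 128.7 132.  132. ]
```

```bash
python3 -m crank '[{"dp":[-0.01,0,0.012],"delta_rot":[0,0,0.0005],"fingers":-1},{"dp":[0,0,0.012],"delta_rot":[0,0,0],"fingers":-1},{"dp":[0,0,0],"delta_rot":[0,0,0],"fingers":-1},{"dp":[0,-0.025,0],"delta_rot":[0,0,0],"fingers":-1},{"dp":[0,-0.025,0],"delta_rot":[0,0,0],"fingers":-1},{"dp":[0,-0.025,0],"delta_rot":[0,0,0],"fingers":-1},{"dp":[0,0,0],"delta_rot":[0,0,0],"fingers":-1}]' >/dev/null
python3 go.py 29 -121 150.5 90 jig
python3 - <<'E'
from h import *
im,P=cloud("side");save(cv2.resize(im[180:300,220:460],None,fx=3.3,fy=3.3),"side2.png")
E
```

```text
t 5.67 tcp [610.4 196.4 152. ] jig [30.2 74.6] toolY 93.37 tilt [-2.0e-04 -1.2e-03 -1.0e+00] F [-0.   0.3 -1. ] gap 17.2 grip 79 q [ 0.14  0.74  1.5  -0.    0.9  -1.49]
dp total [ 0.0007 -0.3912  0.0035] mm [   0.4 -195.6    1.8] turn -0.00065
```

View pics/side2.png

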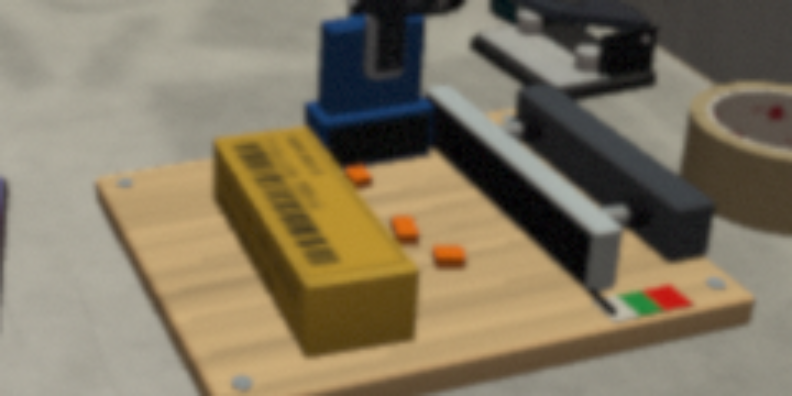

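The block is in the lane, clear of the carton and fence, with chip 0 at (358,175) just ahead of it. I'll lower it 2 mm and sweep.

```bash
python3 -m crank '[{"dp":[0,0,0.004],"delta_rot":[0,0,0],"fingers":-1},{"dp":[0,-0.0245,0],"delta_rot":[0,0,0],"fingers":-1},{"dp":[0,-0.0245,0],"delta_rot":[0,0,0],"fingers":-1},{"dp":[0,-0.0245,0],"delta_rot":[0,0,0],"fingers":-1},{"dp":[0,-0.0245,0],"delta_rot":[0,0,0],"fingers":-1},{"dp":[0,-0.0245,0],"delta_rot":[0,0,0],"fingers":-1},{"dp":[0,-0.0245,0],"delta_rot":[0,0,0],"fingers":-1},{"dp":[0,-0.0245,0],"delta_rot":[0,0,0],"fingers":-1},{"dp":[0,-0.0245,0],"delta_rot":[0,0,0],"fingers":-1},{"dp":[0,0,0],"delta_rot":[0,0,0],"fingers":-1}]' >/dev/null
python3 go.py 29 -121 150 90 jig
python3 - <<'E'
from h import *
im,P=cloud("side");save(cv2.resize(im[180:340,220:480],None,fx=3,fy=3),"side3.png")
E
```

```text
t 6.55 tcp [616.5  99.1 149.9] jig [ 30.2 -23. ] toolY 93.38 tilt [ 4.e-04 -9.e-04 -1.e+00] F [-0.3  0.7 -1.6] gap 16.6 grip 79 q [-0.02  0.72  1.55 -0.    0.87 -1.65]
dp total [ 0.0016 -0.1961  0.    ] mm [  0.8 -98.    0. ] turn -0.0006
```

View pics/side3.png

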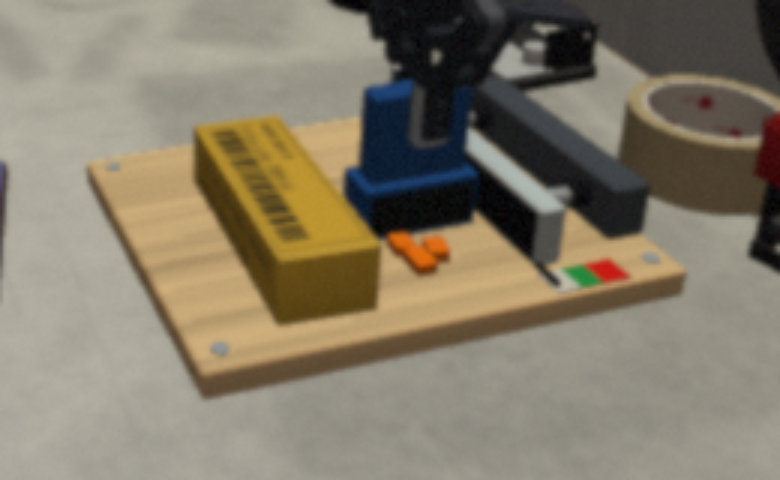

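All three chips are gathered at (390–450, 235–270) ahead of the block. I'll continue, drifting slightly toward the carton side so the chips stay on the face.

```bash
python3 -m crank '[{"dp":[0.003,-0.01,0],"delta_rot":[0,0,0],"fingers":-1},{"dp":[0.003,-0.02,0],"delta_rot":[0,0,0],"fingers":-1},{"dp":[0.003,-0.0245,0],"delta_rot":[0,0,0],"fingers":-1},{"dp":[0.002,-0.0245,0],"delta_rot":[0,0,0],"fingers":-1},{"dp":[0,-0.0245,0],"delta_rot":[0,0,0],"fingers":-1},{"dp":[0,-0.0245,0],"delta_rot":[0,0,0],"fingers":-1},{"dp":[0,-0.0245,0],"delta_rot":[0,0,0],"fingers":-1},{"dp":[0,-0.0245,0],"delta_rot":[0,0,0],"fingers":-1},{"dp":[0,-0.0245,0],"delta_rot":[0,0,0],"fingers":-1},{"dp":[0,0,0],"delta_rot":[0,0,0],"fingers":-1},{"dp":[0,0,0],"delta_rot":[0,0,0],"fingers":-1}]' >/dev/null
cat > st.py <<'E'
from m import *
J=np.array([.585,.1201]);A=np.radians(3.6);C=np.array([[np.cos(A),-np.sin(A)],[np.sin(A),np.cos(A)]])
for n in("side","top"):
    im,P=cloud(n);save(im,"last_"+n+".png")
    H=cv2.cvtColor(im,cv2.COLOR_RGB2HSV).astype(int);h,s,v=H[...,0],H[...,1],H[...,2]
    Q=(P[...,:2]-J)@C*1000;Z=P[...,2]*1000
    o=(h>3)&(h<=17)&(s>165)&(np.abs(Q[...,0])<180)&(np.abs(Q[...,1])<260)&(Z<45)&(v>110)
    for q in comps(o,6): print(n,"chip",q.sum(),Q[q].mean(0).round(),Z[q].mean().round(1))
    c=(Z>52)&(Z<66)&(Q[...,0]>-110)&(Q[...,0]<75)&(np.abs(Q[...,1])<120)&(h>15)&(h<34)&(s>100)
    if c.sum()>50: print(n,"carton",c.sum(),cv2.minAreaRect(Q[c].astype(np.float32)))
    f=(Z>51)&(Z<61)&(np.abs(Q[...,1])<95)&(Q[...,0]>60)&(Q[...,0]<125)&(s<70)&(v>90)
    if f.sum()>30: print(n,"fence top",f.sum(),cv2.minAreaRect(Q[f].astype(np.float32)))
E
python3 go.py -50 -121 150 90 jig; python3 st.py
```

```text
t 7.52 tcp [616.9  -0.  149.8] jig [  24.3 -121.9] toolY 93.41 tilt [ 1.e-04  3.e-04 -1.e+00] F [-0.7  0.5 -1.9] gap 16.5 grip 79 q [-0.18  0.72  1.57  0.    0.85 -1.81]
dp total [ 0.1485  0.0012 -0.0004] mm [74.3  0.6 -0.2] turn -0.00054
side chip 8 [ 114. -101.] 19.7
side chip 15 [ 101. -101.] 19.8
side chip 9 [   8. -132.] 15.1
side chip 64 [  26. -142.] 8.2
side carton 1751 ((-49.140560150146484, -16.11058807373047), (152.63113403320312, 56.16808319091797), 87.16310119628906)
side fence top 215 ((77.53974914550781, 31.20794677734375), (105.11604309082031, 17.109949111938477), 88.7251205444336)
top carton 805 ((-48.846744537353516, 9.547134399414062), (102.8112564086914, 55.2584228515625), 86.2932357788086)
top fence top 360 ((79.47268676757812, 1.6474685668945312), (52.20649719238281, 165.8636932373047), 14.170697212219238)
```

Run:
```python
import cv2
im=cv2.imread("pics/last_side.png")[200:350,240:480];cv2.imwrite("pics/side4.png",cv2.resize(im,None,fx=3.3,fy=3.3))
```

```text
(no output)
```

View pics/side4.png

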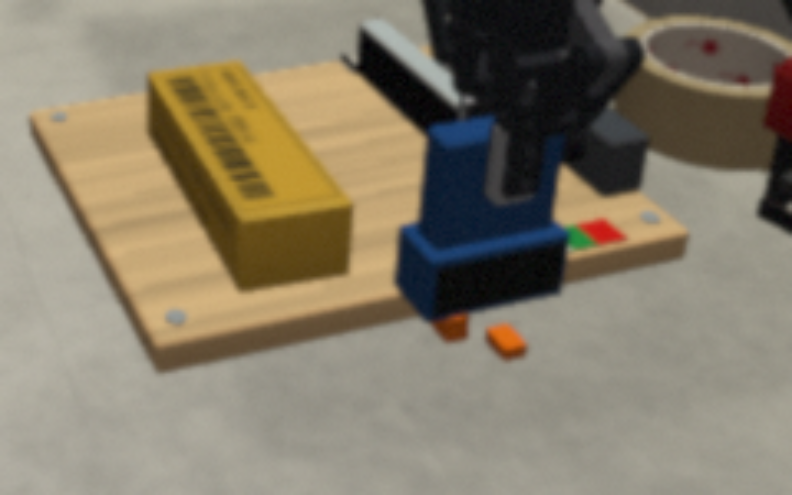

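Two chips are visible off the board at (452,326) and (506,340); one is partly under the block. I'll push a bit further outward and then lift.

```bash
python3 -m crank '[{"dp":[0,-0.02,0],"delta_rot":[0,0,0],"fingers":-1},{"dp":[0,-0.02,0],"delta_rot":[0,0,0],"fingers":-1},{"dp":[0,-0.02,0],"delta_rot":[0,0,0],"fingers":-1},{"dp":[0,0,0],"delta_rot":[0,0,0],"fingers":-1},{"dp":[0,0,-0.05],"delta_rot":[0,0,0],"fingers":-1},{"dp":[0,0,-0.05],"delta_rot":[0,0,0],"fingers":-1},{"dp":[0,0,-0.05],"delta_rot":[0,0,0],"fingers":-1},{"dp":[0,0,0],"delta_rot":[0,0,0],"fingers":-1}]' >/dev/null
python3 go.py -50 -121 150 90 jig; python3 st.py
python3 - <<'E'
import cv2
im=cv2.imread("pics/last_side.png")[200:350,240:480];cv2.imwrite("pics/side5.png",cv2.resize(im,None,fx=3.3,fy=3.3))
E
```

```text
t 8.28 tcp [621.4 -29.7 230. ] jig [  26.9 -151.8] toolY 93.5 tilt [ 0.0102 -0.0021 -0.9999] F [ 1.7  0.8 -1.1] gap 17.0 grip 79 q [-0.23  0.61  1.51  0.    1.01 -1.86]
dp total [0.1555 0.0617 0.1582] mm [77.7 30.8 79.1] turn -0.00028
side chip 14 [ 101. -100.] 19.5
side chip 6 [ 114. -103.] 20.0
side chip 67 [   8. -123.] 14.5
side chip 64 [  26. -142.] 8.2
side carton 1756 ((-49.253334045410156, -16.442352294921875), (151.29205322265625, 55.98703384399414), 86.97256469726562)
side fence top 235 ((78.44808197021484, 31.531694412231445), (104.34329986572266, 16.410816192626953), 89.19757080078125)
top chip 18 [   8. -117.] 14.1
top carton 1237 ((-6.5775909423828125, -8.024314880371094), (165.82347106933594, 141.8007049560547), 86.52074432373047)
top fence top 373 ((78.4860610961914, 0.594451904296875), (170.88510131835938, 17.556453704833984), 89.99205780029297)
```

View pics/side5.png

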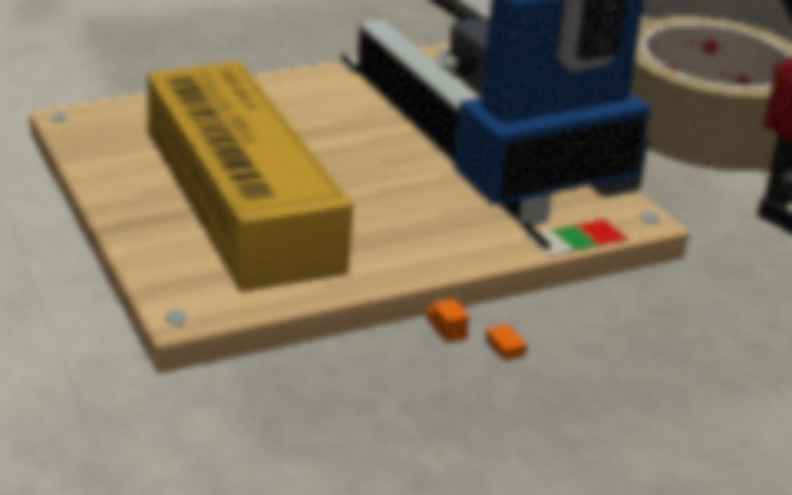

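Run:
```python
from m import *
J=np.array([.585,.1201]);A=np.radians(3.6);C=np.array([[np.cos(A),-np.sin(A)],[np.sin(A),np.cos(A)]])
im,P=cloud("side")
Q=(P[...,:2]-J)@C*1000;Z=P[...,2]*1000
H=cv2.cvtColor(im,cv2.COLOR_RGB2HSV).astype(int);h,s,v=H[...,0],H[...,1],H[...,2]
sl=np.s_[288:306,366:402]
np.set_printoptions(linewidth=250)
print(np.where(s[sl]>120,v[sl],0)); print(np.where(s[sl]>120,Z[sl],0).round().astype(int)); print(np.where(s[sl]>120,-Q[sl][...,1],0).round().astype(int))
cv2.imwrite("pics/z.png",cv2.resize(np.ascontiguousarray(im[270:320,350:420,::-1]),None,fx=10,fy=10,interpolation=cv2.INTER_CUBIC))
```

```text
[[  0   0   0   0 114   0   0   0   0   0   0   0   0   0   0   0   0  94   0   0   0   0   0   0   0  92   0   0   0   0   0   0   0   0   0   0]
 [  0   0   0   0   0   0   0   0 103 105 110 107 100   0   0   0   0   0   0   0   0   0   0   0   0   0   0   0   0   0   0   0   0   0   0   0]
 [  0   0   0   0  97 105 116 126 138 149 154 146 122 101  92   0   0   0   0   0   0   0   0   0   0   0   0   0   0   0   0   0   0   0   0   0]
 [  0   0   0   0 108 136 160 181 196 202 203 197 164 124 101   0   0   0   0   0   0   0   0   0   0   0   0   0   0   0   0   0   0   0   0   0]
 [  0  92  96 107 130 166 193 208 215 218 217 215 200 165 128   0   0   0   0   0   0   0   0   0   0   0   0   0   0   0   0   0   0   0   0   0]
 [  0   0  98 126 147 151 180 205 216 217 218 218 216 200 169   0   0   0   0   0   0   0   0   0   0   0   0   0   0   0   0   0   0   0   0   0]
 [  0   0   0 119 139 127 141 181 207 215 218 219 218 214 200   0   0   0   0   0   0   0   0   0   0   0   0   0   0   0   0   0   0   0   0   0]
 [  0   0   0 108 111 101 107 142 183 206 213 214 209 207 197 178   0  
[... 28227 characters left out ...]
 0                    0                    0                    0                    0                    0
                     0                    0                    0                    0                    0                    0                    0                    0                    0                    0                    0
                     0                    0                  141                  145                  146                  147                  148                  150                  147                  148                  148
                     0                    0                    0]]<stdin>:8: RuntimeWarning: invalid value encountered in cast
```

View pics/z.png

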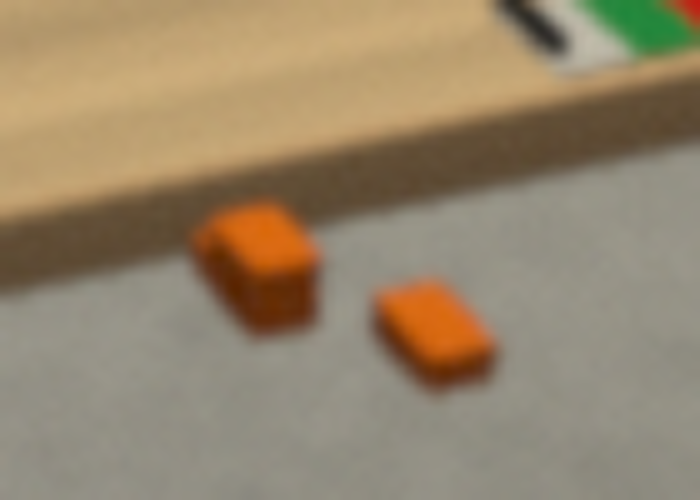

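The third chip is stacked on another at (260,260), beside the board. All three are off the board, but I'll knock the top one flat with the block's underside at about z = 11 mm.

```bash
python3 -m crank '[{"dp":[-0.036,0.01,0],"delta_rot":[0,0,0],"fingers":-1},{"dp":[-0.036,0.03,0],"delta_rot":[0,0,0],"fingers":-1},{"dp":[0,0,0.04],"delta_rot":[0,0,0],"fingers":-1},{"dp":[0,0,0.04],"delta_rot":[0,0,0],"fingers":-1},{"dp":[0,0,0.04],"delta_rot":[0,0,0],"fingers":-1},{"dp":[0,0,0.03],"delta_rot":[0,0,0],"fingers":-1},{"dp":[0,0,0],"delta_rot":[0,0,0],"fingers":-1},{"dp":[0,0,0],"delta_rot":[0,0,0],"fingers":-1}]' >/dev/null
python3 go.py 63 -132 141 90 jig
```

```text
t 9.1 tcp [651.7  -6.5 147.2] jig [  58.6 -130.5] toolY 93.52 tilt [-0.0056  0.0011 -1.    ] F [ 0.2 -0.5 -0.7] gap 16.7 grip 79 q [-0.18  0.76  1.47  0.    0.92 -1.81]
dp total [-0.0088 -0.003   0.0124] mm [-4.4 -1.5  6.2] turn -0.00023
```

```bash
python3 -m crank '[{"dp":[-0.0088,-0.003,0.0122],"delta_rot":[0,0,0],"fingers":-1},{"dp":[0,0,0],"delta_rot":[0,0,0],"fingers":-1},{"dp":[0.01,0,0],"delta_rot":[0,0,0],"fingers":-1},{"dp":[0.01,0,0],"delta_rot":[0,0,0],"fingers":-1},{"dp":[0.01,0,0],"delta_rot":[0,0,0],"fingers":-1},{"dp":[0.01,0,0],"delta_rot":[0,0,0],"fingers":-1},{"dp":[0.01,0,0],"delta_rot":[0,0,0],"fingers":-1},{"dp":[0.012,0,0],"delta_rot":[0,0,0],"fingers":-1},{"dp":[0,0,0],"delta_rot":[0,0,0],"fingers":-1},{"dp":[0,0,-0.03],"delta_rot":[0,0,0],"fingers":-1},{"dp":[0,0,-0.03],"delta_rot":[0,0,0],"fingers":-1},{"dp":[0,0,0],"delta_rot":[0,0,0],"fingers":-1}]'
python3 go.py -50 -121 151 90 jig; python3 st.py
```

```text
t: 10.1
tcp_pos: [0.6285, -0.0102, 0.1765]
tool_rot: [-0.031, 1.0, -0.001, 0.003]
force: [0.7, 0.1, -2.7]
finger_gap: 0.199
gripper_force: 78.5
t 10.1 tcp [628.5 -10.2 176.5] jig [  35.3 -132.7] toolY 93.52 tilt [ 0.0059 -0.0011 -1.    ] F [ 0.7  0.1 -2.7] gap 16.9 grip 79 q [-0.19  0.69  1.53  0.    0.92 -1.83]
dp total [0.1708 0.0233 0.0499] mm [85.4 11.6 25. ] turn -0.00022
side chip 95 [  -4. -123.] 11.7
side chip 64 [  26. -142.] 8.1
side carton 1745 ((-49.38936233520508, -16.48792266845703), (151.92005920410156, 55.718238830566406), 86.91712951660156)
side fence top 246 ((78.19705200195312, 28.62763214111328), (16.831771850585938, 112.18101501464844), 0.19004511833190918)
top carton 915 ((-2.4273529052734375, -1.1900100708007812), (118.8246078491211, 149.45883178710938), 86.35196685791016)
top fence top 371 ((78.3936538696289, 0.5946197509765625), (16.6686954498291, 171.54100036621094), 0.15780197083950043)
```

```bash
cat > ch.py <<'E'
from m import *
J=np.array([.585,.1201]);A=np.radians(3.6);C=np.array([[np.cos(A),-np.sin(A)],[np.sin(A),np.cos(A)]])
im,P=cloud("side")
Q=(P[...,:2]-J)@C*1000;Z=P[...,2]*1000
H=cv2.cvtColor(im,cv2.COLOR_RGB2HSV).astype(int);h,s,v=H[...,0],H[...,1],H[...,2]
o=(h>3)&(h<=17)&(s>150)&(v>170)&(np.abs(Q[...,0])<90)&(Q[...,1]<-112)&(Q[...,1]>-200)&(Z<40)
for q in comps(o,4):
    for a in range(-60,60,4):
        w=q&(Q[...,0]>=a)&(Q[...,0]<a+4)
        if w.sum()>1: print(a,w.sum(),"y",Q[w][:,1].min().round(),Q[w][:,1].max().round(),"z",np.percentile(Z[w],[10,50,90]).round(1))
    print("-")
E
python3 ch.py
```

```text
-16 2 y -126.0 -124.0 z [13.  13.1 13.2]
-12 13 y -131.0 -120.0 z [11.7 12.6 13.3]
-8 15 y -132.0 -118.0 z [11.9 12.4 12.9]
-4 20 y -128.0 -115.0 z [11.9 12.7 13.7]
0 16 y -129.0 -113.0 z [11.7 12.5 13.4]
-
20 8 y -146.0 -136.0 z [7.8 8.4 9.1]
24 21 y -149.0 -135.0 z [7.8 8.7 9. ]
28 16 y -149.0 -133.0 z [7.8 8.6 9.5]
32 5 y -144.0 -134.0 z [8.4 8.5 8.6]
-
```

The remaining pair now has a flat top at about 12.6 mm, so both chips look to be standing on the table. Next I'll centre the carton with the broad face against its right end.

```bash
python3 -m crank '[{"dp":[0.043,0.002,0],"delta_rot":[0,0,0],"fingers":-1},{"dp":[0.043,0.002,0],"delta_rot":[0,0,0],"fingers":-1},{"dp":[0.043,0.001,0],"delta_rot":[0,0,0],"fingers":-1},{"dp":[0.042,0.001,0],"delta_rot":[0,0,0],"fingers":-1},{"dp":[0,0,0.025],"delta_rot":[0,0,0],"fingers":-1},{"dp":[0,0,0.024],"delta_rot":[0,0,0],"fingers":-1},{"dp":[0,0,0],"delta_rot":[0,0,0],"fingers":-1},{"dp":[0,0,0],"delta_rot":[0,0,0],"fingers":-1}]' >/dev/null
python3 go.py -50 -88.5 151 90 jig;python3 ch.py
```

```text
t 10.92 tcp [540.6 -12.  148.2] jig [ -52.6 -129.1] toolY 93.51 tilt [-2.7e-03  6.0e-04 -1.0e+00] F [ 1.1 -0.8 -1.3] gap 16.7 grip 79 q [-0.23  0.65  1.77  0.    0.72 -1.86]
dp total [-0.005   0.0811 -0.0056] mm [-2.5 40.6 -2.8] turn -0.00024
-12 3 y -131.0 -129.0 z [11.5 12.5 12.5]
-8 7 y -131.0 -124.0 z [11.7 12.2 13. ]
-4 16 y -129.0 -118.0 z [11.2 12.2 13. ]
0 17 y -130.0 -114.0 z [11.9 12.6 12.9]
-
20 9 y -148.0 -137.0 z [8.  9.  9.2]
24 19 y -148.0 -135.0 z [7.6 8.4 9.4]
28 16 y -148.0 -135.0 z [7.9 8.5 9. ]
32 5 y -147.0 -139.0 z [7.8 8.1 8.2]
-
```

```bash
python3 -m crank '[{"dp":[-0.004,0,-0.007],"delta_rot":[0,0,0],"fingers":-1},{"dp":[0,0.01,0],"delta_rot":[0,0,0],"fingers":-1},{"dp":[0,0.01,0],"delta_rot":[0,0,0],"fingers":-1},{"dp":[0,0.01,0],"delta_rot":[0,0,0],"fingers":-1},{"dp":[0,0.01,0],"delta_rot":[0,0,0],"fingers":-1},{"dp":[0,0.01,0],"delta_rot":[0,0,0],"fingers":-1},{"dp":[0,0.01,0],"delta_rot":[0,0,0],"fingers":-1},{"dp":[0,0.01,0],"delta_rot":[0,0,0],"fingers":-1},{"dp":[0,0.01,0],"delta_rot":[0,0,0],"fingers":-1},{"dp":[0,0,0],"delta_rot":[0,0,0],"fingers":-1},{"dp":[0,0,0],"delta_rot":[0,0,0],"fingers":-1}]' >/dev/null
python3 go.py -50 -88.5 151 90 jig;python3 st.py
```

```text
t 11.88 tcp [540.5  28.5 152.6] jig [-50.2 -88.6] toolY 93.55 tilt [-8.e-04  4.e-04 -1.e+00] F [-0.3 -0.2 -0.8] gap 17.0 grip 79 q [-0.15  0.64  1.77  0.    0.73 -1.79]
dp total [-0.0004  0.0002  0.0033] mm [-0.2  0.1  1.6] turn -0.00014
side chip 14 [ 101. -100.] 19.6
side chip 6 [ 114. -103.] 19.8
side chip 97 [  -4. -123.] 11.7
side chip 63 [  26. -142.] 8.1
side carton 991 ((-52.92152404785156, 1.704559326171875), (149.78273010253906, 55.90613555908203), 89.75486755371094)
side fence top 357 ((78.03266906738281, -23.670795440673828), (127.04993438720703, 16.732282638549805), 89.98193359375)
top carton 920 ((-52.974388122558594, 21.604801177978516), (56.431983947753906, 114.22188568115234), 0.3995889723300934)
top fence top 372 ((78.35662841796875, 0.5620574951171875), (17.336376190185547, 171.4385528564453), 0.16747339069843292)
```

The carton is now square (yaw about -0.2°), and y' is about +2 mm. Next I'll move behind it and turn the block.

```bash
python3 -m crank '[{"dp":[0,-0.03,0],"delta_rot":[0,0,0],"fingers":-1},{"dp":[0,-0.01,-0.04],"delta_rot":[0,0,0],"fingers":-1},{"dp":[0,0,-0.05],"delta_rot":[0,0,0],"fingers":-1},{"dp":[0,0,-0.05],"delta_rot":[0,0,0],"fingers":-1},{"dp":[0.02,0.045,0],"delta_rot":[0,0,0],"fingers":-1},{"dp":[0.02,0.045,0],"delta_rot":[0,0,0],"fingers":-1},{"dp":[0.02,0.045,0],"delta_rot":[0,0,0],"fingers":-1},{"dp":[0.022,0.045,0],"delta_rot":[0,0,0],"fingers":-1},{"dp":[0.022,0.036,0],"delta_rot":[0,0,0],"fingers":-1},{"dp":[0,0,0],"delta_rot":[0,0,0.01923],"fingers":-1},{"dp":[0,0,0],"delta_rot":[0,0,0.01923],"fingers":-1},{"dp":[0,0,0],"delta_rot":[0,0,0.01923],"fingers":-1}]' >/dev/null
python3 -m crank '[{"dp":[0,0,0],"delta_rot":[0,0,0.01923],"fingers":-1},{"dp":[0,0,0],"delta_rot":[0,0,0.01923],"fingers":-1},{"dp":[0,0,0],"delta_rot":[0,0,0.01923],"fingers":-1},{"dp":[0,0,0],"delta_rot":[0,0,0.01923],"fingers":-1},{"dp":[0,0,0],"delta_rot":[0,0,0.01923],"fingers":-1},{"dp":[0,0,0],"delta_rot":[0,0,0.01923],"fingers":-1},{"dp":[0,0,0],"delta_rot":[0,0,0.01923],"fingers":-1},{"dp":[0,0,0],"delta_rot":[0,0,0.01923],"fingers":-1},{"dp":[0,0,0],"delta_rot":[0,0,0.01923],"fingers":-1},{"dp":[0,0,0],"delta_rot":[0,0,0.01923],"fingers":-1},{"dp":[0,0,0],"delta_rot":[0,0,0],"fingers":-1}]' >/dev/null
python3 go.py -104 0 151 0 jig;python3 st.py
```

```text
t 13.9 tcp [483.3 112.4 222.6] jig [-102.    -1.3] toolY 3.38 tilt [-6.e-04  1.e-04 -1.e+00] F [-0.5 -0.5 -1.9] gap 17.0 grip 79 q [ 0.    0.48  1.83  0.    0.83 -0.06]
dp total [ 0.0026 -0.004   0.1433] mm [ 1.3 -2.  71.6] turn -0.00061
side chip 14 [ 101. -100.] 19.7
side chip 6 [ 114. -103.] 19.7
side chip 95 [  -4. -123.] 11.8
side chip 63 [  27. -142.] 8.2
side carton 1425 ((-53.14317321777344, 0.7812347412109375), (55.89282989501953, 151.94105529785156), 0.18553265929222107)
side fence top 468 ((78.3189697265625, -0.7524032592773438), (172.178466796875, 17.314651489257812), 89.77462768554688)
top carton 656 ((-52.77958679199219, 35.66054153442383), (55.84837341308594, 86.25491333007812), 0.29009073972702026)
top fence top 367 ((78.43412780761719, 0.6872329711914062), (171.33456420898438, 17.110326766967773), 89.82453155517578)
```

```bash
python3 -m crank '[{"dp":[0,-0.003,0.035],"delta_rot":[0,0,-0.0006],"fingers":-1},{"dp":[0,0,0.035],"delta_rot":[0,0,0],"fingers":-1},{"dp":[0,0,0.035],"delta_rot":[0,0,0],"fingers":-1},{"dp":[0,0,0.033],"delta_rot":[0,0,0],"fingers":-1},{"dp":[0,0,0],"delta_rot":[0,0,0],"fingers":-1},{"dp":[0,0,0],"delta_rot":[0,0,0],"fingers":-1},{"dp":[0,0,0],"delta_rot":[0,0,0],"fingers":-1}]' >/dev/null
python3 go.py 0 0 151.5 0 jig
python3 - <<'E'
from m import *
J=np.array([.585,.1201]);A=np.radians(3.6);C=np.array([[np.cos(A),-np.sin(A)],[np.sin(A),np.cos(A)]])
im,P=cloud("side")
H=cv2.cvtColor(im,cv2.COLOR_RGB2HSV).astype(int);h,s=H[...,0],H[...,1]
Q=(P[...,:2]-J)@C*1000;Z=P[...,2]*1000
b=(h>95)&(h<130)&(s>120)&(np.abs(Q[...,1])<80)&(Q[...,0]<-60)&(Q[...,0]>-150)
for k in range(20,120,8):
    w=b&(Z>k)&(Z<k+8)
    if w.sum()>8: print(k,w.sum(),np.percentile(Q[w],[2,50,98],axis=0).round(1).tolist())
E
```

```text
t 14.58 tcp [482.5 112.5 154.3] jig [-102.8   -1.2] toolY 3.79 tilt [ 9.e-04  0.e+00 -1.e+00] F [ 0.   0.6 -1.9] gap 16.9 grip 78 q [ 0.    0.6   1.88  0.    0.66 -0.06]
dp total [0.0017 0.2056 0.0058] mm [  0.8 102.8   2.9] turn 0.00054
28 44 [[-114.9, -36.5], [-104.1, -34.3], [-90.7, -32.9]]
36 77 [[-116.8, -36.0], [-104.6, -34.6], [-90.9, -30.4]]
44 74 [[-117.1, -35.8], [-102.8, -34.2], [-90.6, -31.0]]
52 196 [[-117.4, -35.4], [-111.7, -28.1], [-89.5, 26.0]]
60 91 [[-114.0, -33.5], [-110.5, -27.3], [-94.3, 18.9]]
68 72 [[-111.4, -31.7], [-108.8, -28.1], [-96.2, 5.2]]
76 52 [[-111.5, -30.7], [-107.3, -28.8], [-97.6, -8.3]]
84 57 [[-111.4, -31.7], [-107.7, -29.1], [-98.0, -14.8]]
92 51 [[-111.1, -31.3], [-104.4, -29.0], [-96.0, -18.7]]
100 60 [[-111.4, -30.7], [-106.0, -28.8], [-94.7, -14.5]]
108 167 [[-111.0, -30.1], [-101.3, -15.0], [-93.6, 19.2]]
```

```bash
python3 -m crank '[{"dp":[0,0.01,0.005],"delta_rot":[0,0,0.0005],"fingers":-1},{"dp":[0,0.01,0],"delta_rot":[0,0,0],"fingers":-1},{"dp":[0,0.01,0],"delta_rot":[0,0,0],"fingers":-1},{"dp":[0,0.016,0],"delta_rot":[0,0,0],"fingers":-1},{"dp":[0,0.016,0],"delta_rot":[0,0,0],"fingers":-1},{"dp":[0,0.016,0],"delta_rot":[0,0,0],"fingers":-1},{"dp":[0,0.016,0],"delta_rot":[0,0,0],"fingers":-1},{"dp":[0,0.016,0],"delta_rot":[0,0,0],"fingers":-1},{"dp":[0,0.016,0],"delta_rot":[0,0,0],"fingers":-1},{"dp":[0,0.016,0],"delta_rot":[0,0,0],"fingers":-1},{"dp":[0,0.016,0],"delta_rot":[0,0,0],"fingers":-1},{"dp":[0,0,0],"delta_rot":[0,0,0],"fingers":-1}]' >/dev/null
python3 go.py 22 0 152 0 jig;python3 st.py
```

```text
t 15.63 tcp [563.8 117.4 151.5] jig [-21.3  -1.4] toolY 3.55 tilt [ 4.9e-03  1.0e-04 -1.0e+00] F [ 0.7  0.3 -2. ] gap 16.9 grip 79 q [ 0.01  0.68  1.68  0.    0.78 -0.05]
dp total [ 0.0029  0.0866 -0.0006] mm [ 1.4 43.3 -0.3] turn -0.00015
side chip 13 [ 101. -100.] 19.8
side chip 6 [ 114. -103.] 19.5
side chip 95 [  -4. -123.] 11.7
side chip 63 [  26. -142.] 8.2
side carton 1160 ((23.093053817749023, -0.335693359375), (150.59994506835938, 56.29395294189453), 88.68963623046875)
side fence top 462 ((78.10985565185547, -1.1688995361328125), (16.726749420166016, 171.81146240234375), 0.15081635117530823)
top carton 233 ((37.73097229003906, 43.54109191894531), (69.21247100830078, 24.561399459838867), 89.81006622314453)
top fence top 170 ((78.4586181640625, 47.56614685058594), (77.15789794921875, 17.05453109741211), 89.62173461914062)
```

```bash
python3 -m crank '[{"dp":[0,0.01,0],"delta_rot":[0,0,0],"fingers":-1},{"dp":[0,0.01,0],"delta_rot":[0,0,0],"fingers":-1},{"dp":[0,0.01,0],"delta_rot":[0,0,0],"fingers":-1},{"dp":[0,0.01,0],"delta_rot":[0,0,0],"fingers":-1},{"dp":[0,0.008,0],"delta_rot":[0,0,0],"fingers":-1},{"dp":[0,0.008,0],"delta_rot":[0,0,0],"fingers":-1},{"dp":[0,0.006,0],"delta_rot":[0,0,0],"fingers":-1},{"dp":[0,0,0],"delta_rot":[0,0,0],"fingers":-1},{"dp":[0,0,0],"delta_rot":[0,0,0],"fingers":-1}]' >/dev/null
python3 go.py 22 0 152 0 jig;python3 st.py
```

```text
t 16.48 tcp [589.4 119.2 150.7] jig [ 4.3 -1.2] toolY 3.6 tilt [-7.2e-03 -6.0e-04 -1.0e+00] F [-5.7 -0.6  0.6] gap 17.0 grip 79 q [ 0.01  0.7   1.61 -0.    0.84 -0.05]
dp total [ 0.0023  0.0353 -0.0029] mm [ 1.2 17.7 -1.4] turn -0.0
side chip 13 [101. -99.] 19.6
side chip 6 [ 114. -103.] 19.8
side chip 94 [  -4. -123.] 11.8
side chip 64 [  27. -142.] 8.0
side carton 1068 ((45.45479965209961, -4.9144744873046875), (56.077606201171875, 140.3110809326172), 0.7814440131187439)
side fence top 352 ((83.14412689208984, -2.5770492553710938), (170.1366424560547, 16.24618148803711), 88.91559600830078)
top carton 250 ((60.34150695800781, 43.75923156738281), (69.8135986328125, 26.31694984436035), 88.98404693603516)
top fence top 157 ((81.5878677368164, 48.660667419433594), (15.104083061218262, 77.20950317382812), 1.183085322380066)
```

```bash
python3 -m crank '[{"dp":[0,0.006,0],"delta_rot":[0,0,0],"fingers":-1},{"dp":[0,0.006,0],"delta_rot":[0,0,0],"fingers":-1},{"dp":[0,0.006,0],"delta_rot":[0,0,0],"fingers":-1},{"dp":[0,0.006,0],"delta_rot":[0,0,0],"fingers":-1},{"dp":[0,0.006,0],"delta_rot":[0,0,0],"fingers":-1},{"dp":[0,0,0],"delta_rot":[0,0,0],"fingers":-1},{"dp":[0,0,0],"delta_rot":[0,0,0],"fingers":-1}]' >/dev/null
python3 go.py 22 0 152 0 jig;python3 st.py
```

```text
t 17.17 tcp [601.2 120.  150.3] jig [16.2 -1.1] toolY 3.62 tilt [-0.0155 -0.0012 -0.9999] F [-10.4  -2.    3.3] gap 16.8 grip 80 q [ 0.02  0.72  1.57 -0.    0.87 -0.05]
dp total [ 0.0022  0.0116 -0.0036] mm [ 1.1  5.8 -1.8] turn 5e-05
side chip 13 [101. -99.] 19.5
side chip 7 [ 114. -103.] 19.5
side chip 95 [  -4. -123.] 11.8
side chip 62 [  27. -142.] 8.0
side carton 860 ((51.8563346862793, -13.287952423095703), (46.113677978515625, 124.47151947021484), 0.06258256733417511)
side fence top 344 ((93.64220428466797, -2.6951980590820312), (169.015625, 15.76333999633789), 89.39218139648438)
top carton 169 ((66.15666198730469, 45.306663513183594), (66.68174743652344, 17.42019271850586), 89.68376159667969)
top fence top 162 ((92.96435546875, 46.9682502746582), (15.887070655822754, 80.74900817871094), 0.1511065512895584)
```

```bash
python3 -m crank '[{"dp":[0,0.003,0],"delta_rot":[-0.001,0,0],"fingers":-1},{"dp":[0,0.003,0],"delta_rot":[-0.001,0,0],"fingers":-1},{"dp":[0,0.003,0],"delta_rot":[-0.001,0,0],"fingers":-1},{"dp":[0,0,0],"delta_rot":[0,0,0],"fingers":-1},{"dp":[0,0,0],"delta_rot":[0,0,0],"fingers":-1},{"dp":[0,0,0],"delta_rot":[0,0,0],"fingers":-1}]' >/dev/null
python3 go.py 22 0 152 0 jig;python3 st.py|grep -E "carton|fence"
```

```text
t 17.77 tcp [603.7 120.2 150. ] jig [18.7 -1. ] toolY 3.63 tilt [-1.9e-03 -4.0e-04 -1.0e+00] F [-14.   -3.    7.1] gap 16.6 grip 80 q [ 0.02  0.72  1.57 -0.    0.85 -0.05]
dp total [ 0.0021  0.0066 -0.004 ] mm [ 1.   3.3 -2. ] turn 0.0001
side carton 771 ((50.690006256103516, -16.804611206054688), (116.5523452758789, 48.411441802978516), 89.99626922607422)
side fence top 341 ((98.52992248535156, -1.13641357421875), (171.26736450195312, 16.73581886291504), 88.3756103515625)
top carton 173 ((66.11634063720703, 45.271697998046875), (66.4955062866211, 17.47766876220703), 89.59428405761719)
top fence top 158 ((96.49386596679688, 48.14053726196289), (15.91847038269043, 78.34893035888672), 1.0017212629318237)
```

Run:
```python
import cv2,numpy as np
a=cv2.imread("pics/last_side.png")[185:290,255:455];b=cv2.imread("pics/last_top.png")[115:185,280:385]
a=cv2.resize(a,(640,336),interpolation=cv2.INTER_CUBIC);b=cv2.resize(b,(380,253),interpolation=cv2.INTER_CUBIC);b=cv2.copyMakeBorder(b,0,0,0,260,0)
cv2.imwrite("pics/final.png",np.vstack([a,b]))
```

```text
(no output)
```

View pics/final.png

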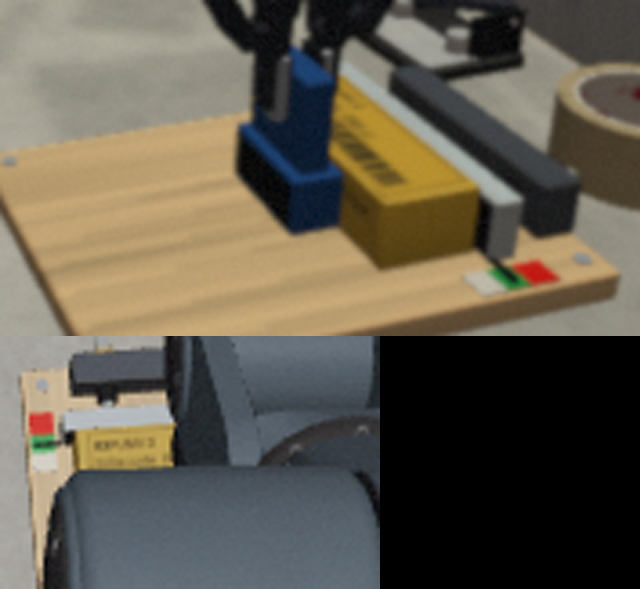

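Both pointers stand mid-green, right at (512,275) and left at (45,442), and the carton is flush against the fence. I'll check that the carton is level and that the push holds steady.

```bash
python3 -m crank '[{"dp":[0,0,-0.002],"delta_rot":[0,0,0],"fingers":-1},{"dp":[0,0,0],"delta_rot":[0,0,0],"fingers":-1},{"dp":[0,0,0],"delta_rot":[0,0,0],"fingers":-1},{"dp":[0,0,0],"delta_rot":[0,0,0],"fingers":-1},{"dp":[0,0,0],"delta_rot":[0,0,0],"fingers":-1},{"dp":[0,0,0],"delta_rot":[0,0,0],"fingers":-1}]' >/dev/null
python3 go.py; python3 st.py|grep -E "fence"
python3 - <<'E'
from m import *
J=np.array([.585,.1201]);A=np.radians(3.6);C=np.array([[np.cos(A),-np.sin(A)],[np.sin(A),np.cos(A)]])
im,P=cloud("side");Q=(P[...,:2]-J)@C*1000;Z=P[...,2]*1000
H=cv2.cvtColor(im,cv2.COLOR_RGB2HSV).astype(int);h,s,v=H[...,0],H[...,1],H[...,2]
c=(h>15)&(h<34)&(s>100)&(Z>54)&(Z<64)&(Q[...,0]>35)&(Q[...,0]<88)&(np.abs(Q[...,1])<74)
q=Q[c];k=np.linalg.lstsq(np.c_[q,np.ones(len(q))],Z[c],rcond=None)[0];print("tilt deg x,y",np.degrees(k[:2]).round(2),"z at ctr",(k@[63,0,1]).round(1))
# black pointer x' on right strip, and front-face yaw from fence near edge
f=(s<70)&(v>90)&(Z>52)&(Z<60)&(Q[...,0]>80)&(Q[...,0]<115)
for y in(-75,-40,0,40,75):
    w=f&(np.abs(Q[...,1]-y)<12); cw=c&(np.abs(Q[...,1]-y)<12)
    print(y,"fence mid x",Q[w][:,0].mean().round(1) if w.any() else 0,"carton front x",np.percentile(Q[cw][:,0],98).round(1) if cw.any() else 0)
y=Q[(h>15)&(h<34)&(s>100)&(Z>25)&(Z<62)&(Q[...,0]>35)&(Q[...,0]<95)&(np.abs(Q[...,1])<90)][:,1];print("carton y span",np.percentile(y,[.5,99.5]).round(1))
E
```

```text
t 18.37 tcp [604.8 120.3 150.1] jig [19.8 -1.1] toolY 3.62 tilt [ 8.e-04 -1.e-04 -1.e+00] F [-11.   -1.8  -1.5] gap 17.0 grip 79 q [ 0.02  0.72  1.57 -0.    0.85 -0.05]
side fence top 338 ((99.77197265625, -1.8962020874023438), (169.81190490722656, 16.972026824951172), 88.39309692382812)
top fence top 158 ((98.54009246826172, 47.803585052490234), (78.4647216796875, 16.372783660888672), 89.61639404296875)
tilt deg x,y [0.3  0.35] z at ctr 58.8
-75 fence mid x 97.6 carton front x 86.2
-40 fence mid x 98.7 carton front x 86.2
0 fence mid x 98.9 carton front x 86.9
40 fence mid x 99.0 carton front x 87.5
75 fence mid x 100.4 carton front x 0
carton y span [-75.3  50.6]
```

```bash
python3 -c "
from station import manip
print(manip.sign_off())"
```

```text
the job is handed in; nothing more can be done
None
```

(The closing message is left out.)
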